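# Spot a brass bracket blank with the spring centre punch

### The job

Stand the red-capped spring centre punch upright on the brass bracket blank with its point inside the painted white circle, then press its red cap straight down until the spring inside snaps and the cap reaches its stop, and let the cap rise again. Leave the punch standing there on the mark. Do not fire it anywhere else, do not shift the blank, and leave the black-capped stamp alone.

Things in the scene. Friction and masses are not known exactly. Their poses are not given: they have to be found in the camera images.
- punch: Free-standing spring centre punch, 0.45 kg: steel foot disc 64 mm across (14 to 22 mm above the origin) on three legs; bright steel round barrel 28 mm across (22 to 65 mm up), the place to grip; red cap 26 mm across, its flat top 88 mm up. Origin: centre of the underside of the feet, right below the point; z up along the barrel. Starts upright on the bench, clear of the blanks.
- plunger (a joint): How far the red cap is pressed into the punch, m: 0 up, 0.010 at the stop. It resists with about 4.5 N at first, climbs to about 10 N near 3 mm, then the spring lets go: the force falls steadily to about 3.5 N just before the hard stop. It springs back up when let go.
- mark (a point): Centre of the white circle (24 mm across, with a cross, in a blue 44 mm patch) on top of the brass blank, 6 mm above the bench; z up, x and y along the blank's edges. The blank is a loose flat plate 150 x 110 x 6 mm, 0.8 kg, its centre 25 mm from this point towards -x. A grey blank without a circle lies across the bench.
- stamp: Look-alike to leave alone: a solid stamp of the same shape and size (88 mm tall, foot 64 mm, dark barrel 28 mm) with a black cap. Origin: centre of the underside of its feet, z up. It stands at least 95 mm from the punch, centre to centre.
Not all that is in view belongs to the job. What is shaped like the punch but pink is not meant.

How it is judged:
By the outcome, as a careful person would: the job done as asked, in the order asked, and still so for the second after the job is handed in, with the robot touching nothing.
It also fails if it takes over 48 s, if anything falls off the work surface, if the arm or the gripper's body presses on something with over 40 N, if the wrist force passes 120 N, or if a joint passes its speed limit or range.

### The arm

A 7-joint arm with a two-finger parallel gripper is mounted at the origin on the work surface. World frame = base frame: x ahead of the robot, y to its left, z up, the work surface at z = 0. Lengths are in m, angles in rad, forces in N, time in s.
With the tool pointing down it reaches from about 0.4 to 0.85 m from the base axis. Payload 4.5 kg.
Tool frame: the origin (TCP) lies midway between the tips of the shut fingers; the grasp point (between the pads) lies 19 mm behind it; z points along the fingers, y is the line along which they close (so a half turn about z gives the same grasp; the last joint's range is limited). The gripper opens to 88 mm and grips with 3 to 60 N. Pads are 18 mm wide; open, the fingers measure 123 mm over their backs; the gripper's body (75 mm by 187 mm) begins 45 mm behind the grasp point.
Start: joints at [-1.239, 0.689, -0.195, 1.565, 0.157, 0.902, -0.215], TCP at [0.183, 0.598, 0.239] pointing down, gripper open.
Joint ranges: [-3.01, 3.01], [-0.46, 2.08], [-1.47, 1.51], [0.13, 2.56], [-1, 4.14], [0.04, 2.09], [-2.66, 2.66]. Speed limits (rad/s): [2.57, 2.57, 3.14, 3.14, 3.14, 3.14, 3.14].

### API

Orientations are given as a unit quaternion [x, y, z, w].
In Python, from plant import r, eyes, finish_job gives the robot as it stands. The module is installed in compiled form; this text tells all that it offers.
- The arm moves only by the tool move_arm, never from a script. Its argument "motion" is a list of rows, each a list of 7 numbers: the shift along the tool's x, y, z in mm, then the turn, a rotation vector about the tool's x, y, z in degrees, then the closure, from 0 (fully open) to 1 (shut). A call has 1 to 5 rows; each row is the pose to reach, as a shift and turn from the pose commanded when the call began, along the tool's axes at that moment; what a row does not reach only later rows make up. A row lasts 1/8 s, in which the tool goes at most 62.5 mm and 10.7 degrees, less where a joint would pass 70% of its speed; a pose out of reach is approached as far as the arm can. A call with a gripper value outside its range is refused whole. The fingers move at their own pace and stop on an object; "newtons" is the grip in N (left out, the last holds). Time passes only in rows, so rows that repeat a pose let the fingers close. It gives the time, the measured TCP pose, the force, the opening and the grip force at its end, in the units of the state.
- r.get_state(): the state, without advancing time (a new reading comes with each control period).
- eyes.snapshot(name): name is "scene" or "side" or "wrist"; returns a dict with "frame" (480x640x3 uint8, red, green, blue), "z_map" (480x640 float32, m along the optical axis (not along the pixel's ray), 0 where there is no reading), "intrinsics" (3x3 intrinsics, pixels), "world_to_cam" (4x4, takes a point from world to camera coordinates). Camera axes: x right, y down, z forward; pixel columns grow to the right and rows downward; lengths in m; the calibration is good to about 2 mm. The wrist camera is an equidistant fisheye: a pixel r from the principal point sees the ray r / f radians off the axis. A picture is of the moment at which its call begins.
- finish_job(): hands the job in; it is judged then, once.
The state is a dict: "clock": time; "q": joint angles; "qd": joint speeds; "joint_torque": joint torques, N m; "tool_pos": TCP position; "eef_rot": TCP orientation; "contact_force": force on the tool from outside, world axes, zero at the start; "moment": the same for the moment, N m; "opening": opening from 0.0 (shut) to 1.0 (fully open); "finger_force": force on a finger pad.
Only numpy, scipy, OpenCV 4.12 (cv2) and the standard library are available. Lean on these libraries where they do the work, as an engineer would, in place of code of your own. Each camera call takes 0.05 s, during which the arm holds its last target. There are 200 camera calls.

## Working session

There is one attempt and no reset: what is moved stays moved. The work goes in short steps, Python scripts to look and compute and a tool call to move; the robot and the scene stay as the last step left them, time stands still between calls to the robot, and variables do not carry over. Pictures are saved under pics/ and viewed, at most 10 in all, crops included, and the job is handed in when it is done.

Besides the shell and the picture viewer there is one more tool, called as name(argument=value, ...), one argument or row to a line, values as JSON. move_arm: Moves the arm, as the interface text tells. Its arguments: {"type":"object","properties":{"motion":{"type":"array","items":{"type":"array","items":{"type":"number"}}},"newtons":{"type":"number"}},"required":["motion"]}

```bash
mkdir -p pics
cat > h.py <<'E'
import numpy as np, cv2
from plant import r, eyes, finish_job
def snap(n,f=None):
    s=eyes.snapshot(n)
    if f: cv2.imwrite('pics/'+f,s['frame'][:,:,::-1])
    return s
def ray(s,u,v,z):
    """pixel -> world point on plane z (pinhole)"""
    K=s['intrinsics'];T=s['world_to_cam'];R=T[:3,:3];c=-R.T@T[:3,3]
    d=R.T@np.linalg.inv(K)@np.array([u,v,1.]);return c+d*(z-c[2])/d[2]
def dep(s,u,v):
    K=s['intrinsics'];T=s['world_to_cam'];z=s['z_map'][int(v),int(u)]
    return T[:3,:3].T@(np.linalg.inv(K)@np.array([u,v,1.])*z-T[:3,3])
def blobs(s,lo,hi,amin=30):
    h=cv2.cvtColor(s['frame'],cv2.COLOR_RGB2HSV);m=cv2.inRange(h,lo,hi)
    n,l,st,c=cv2.connectedComponentsWithStats(m)
    return [(c[i].round(1),st[i]) for i in range(1,n) if st[i,4]>=amin]
E
python3 - <<'E'
from h import *
a=snap('scene','a.png');b=snap('side','b.png')
cv2.imwrite('pics/ab.png',cv2.resize(np.vstack([a['frame'],b['frame']])[:,:,::-1],(400,600)))
for n,s in(('scene',a),('side',b)):
    print(n,s['intrinsics'][0,0],(-s['world_to_cam'][:3,:3].T@s['world_to_cam'][:3,3]).round(3))
    for nm,lo,hi in(('red',(0,120,60),(8,255,255)),('red2',(170,120,60),(180,255,255)),('blue',(100,120,40),(130,255,255)),('pink',(140,40,60),(170,255,255))):
        for c,st in blobs(s,lo,hi): print(nm,c,st,dep(s,*c).round(3))
print(r.get_state())
E
```

```text
scene 542.6825644610431 [1.017 0.381 0.788]
red [221.8 194.6] [215 188  16  14 167] [ 0.694 -0.168  0.088]
red [283.1 204.4] [276 198  15  14 171] [ 0.633 -0.08   0.087]
red [113.5 237.5] [ 88 213  44  41 914] [ 0.869 -0.252  0.046]
red [317.1 245.9] [309 239  17  15 199] [0.654 0.024 0.09 ]
red [241.2 288.4] [233 281  18  16 221] [0.791 0.001 0.09 ]
red2 [242.2 296.3] [235 293  15   6  33] [0.797 0.01  0.084]
blue [406.1 310.7] [395 300  23  21 146] [0.597 0.177 0.007]
side 434.5682093898767 [ 0.289 -0.428  0.465]
red [400.3 199. ] [391 193  18  19 170] [ 0.78  -0.006  0.088]
red [329.1 220.2] [321 214  17  13 185] [0.645 0.018 0.087]
red [362.9 256.1] [353 249  20  17 245] [ 0.626 -0.083  0.088]
red [440.6 271.2] [428 263  24  19 265] [ 0.686 -0.172  0.088]
red [567.8 298.4] [ 543  269   56   52 1736] [ 0.831 -0.288  0.041]
red2 [397.4 226.1] [380 203  36  45 914] [ 0.778 -0.008  0.034]
red2 [361.5 287.8] [ 341  262   42   52 1335] [ 0.621 -0.09   0.036]
red2 [434.4 303.4] [ 412  276   45   50 1521] [ 0.68  -0.177  0.036]
blue [254.2 229.2] [244 224  22  11  87] [0.593 0.174 0.007]
{'clock': 0.1, 'q': array([-1.23925403,  0.68991253, -0.19455369,  1.56625183,  0.15729432,
        0.9024964 , -0.21513185]), 'qd': array([-1.57444346e-03, -1.67114655e-03, -3.16293051e-04, -3.23550649e-03,
        6.13215500e-04, -3.02751263e-05, -2.78311150e-04]), 'joint_torque': array([-2.85260983e-03, -5.28505218e+01, -1.27134886e+00, -1.53840280e+01,
       -5.25498705e-02,  1.86880141e-03,  2.54021410e-05]), 'tool_pos': array([0.18320525, 0.59694193, 0.23798019]), 'eef_rot': array([ 1.48288024e-01,  9.88943861e-01, -8.34334179e-04, -7.67856112e-05]), 'contact_force': array([-0.1652393 ,  0.0107598 , -0.54693705]), 'moment': array([-0.0084899 , -0.0110732 ,  0.00438842]), 'finger_force': 0.0, 'opening': 1.0011541896867495}
```

View pics/a.png

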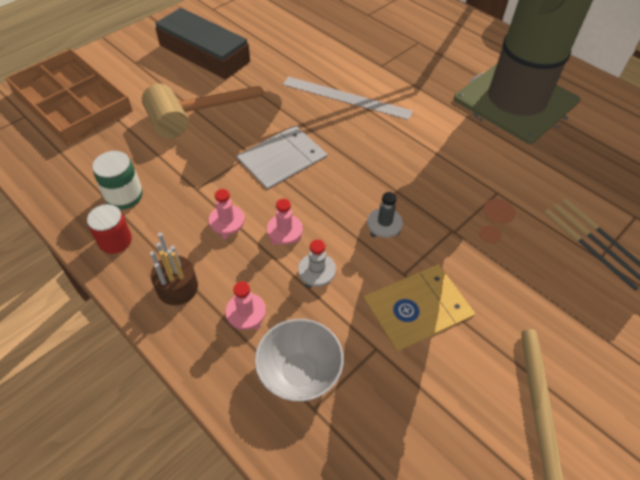

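View pics/b.png

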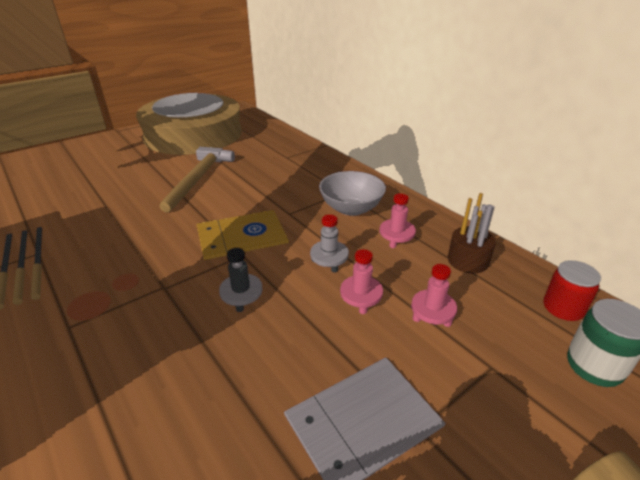

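Candidates in the scene view: steel body with red cap at (317,246), pink look-alikes at (222,195), (283,204) and (241,288), and the black-capped stamp at (388,200). The red can at (113,237) is just clutter. I choose (317,246), which shows as (329,220) in the side view. The mark is at (406,310).

```bash
cat >> h.py <<'E'
def cloud(s):
    K=s['intrinsics'];T=s['world_to_cam'];v,u=np.mgrid[:480,:640];z=s['z_map'].astype(float)
    P=np.stack([(u-K[0,2])/K[0,0]*z,(v-K[1,2])/K[1,1]*z,z],-1)
    P=(P-T[:3,3])@T[:3,:3];P[z<=0]=np.nan;return P
E
python3 - <<'E'
from h import *
a=snap('scene');b=snap('side')
for n,s,pc,ps,pm in(('scene',a,(317,246),(388,200),(406,310)),('side',b,(329,220),(236,255),(254,229))):
    P=cloud(s)
    for nm,p in(('punch',pc),('stamp',ps)):
        g=ray(s,*p,.088); d=np.hypot(P[...,0]-g[0],P[...,1]-g[1])
        m=(d<.03)&(P[...,2]>.083)
        q=P[m]; (u,v),_=cv2.minEnclosingCircle(np.argwhere(m)[:,::-1].astype(np.float32))
        print(n,nm,'top pts',m.sum(),q.mean(0).round(4),'circ ray',ray(s,u,v,.088).round(4))
    h=cv2.cvtColor(s['frame'],cv2.COLOR_RGB2HSV);m=cv2.inRange(h,(95,90,40),(135,255,255))
    R=np.zeros_like(m);R[pm[1]-30:pm[1]+30,pm[0]-30:pm[0]+30]=1;m*=R
    c=max(cv2.findContours(m,0,2)[0],key=cv2.contourArea);e=cv2.fitEllipse(c)
    print(n,'mark ellipse',e,ray(s,*e[0],.006).round(4))
    br=cv2.inRange(h,(17,110,90),(32,255,255)); R[:]=0; R[pm[1]-70:pm[1]+70,pm[0]-80:pm[0]+90]=1
    br=(br|m)*R; br=cv2.morphologyEx(br,cv2.MORPH_OPEN,np.ones((3,3),np.uint8)); br=cv2.morphologyEx(br,cv2.MORPH_CLOSE,np.ones((7,7),np.uint8))
    c=max(cv2.findContours(br,0,2)[0],key=cv2.contourArea)
    w=np.array([ray(s,*x[0],.006)[:2] for x in c]).astype(np.float32)
    print(n,'brass rect',cv2.minAreaRect(w*1000))
# bowl extents and things near punch >0.03
P=cloud(a);g=P[(P[...,2]>.03)&(P[...,2]<.2)];
d=np.hypot(g[:,0]-.65,g[:,1]-.02);g=g[d<.2]
H=np.unique((g[:,:2]/.02).round().astype(int),axis=0,return_inverse=True)
for i,k in enumerate(H[0]): 
    z=g[H[1].ravel()==i,2]
    if len(z)>8: print((k*20).tolist(),int(z.max()*1000),end='; ')
cv2.imwrite('pics/c.png',cv2.resize(np.hstack([a['frame'][180:330,180:480],b['frame'][180:330,180:480]])[:,:,::-1],None,fx=1.33,fy=1.33,interpolation=2))
E
```

```text
scene punch top pts 186 [0.6533 0.0224 0.0889] circ ray [0.6531 0.0223 0.088 ]
scene stamp top pts 164 [0.493  0.0345 0.0887] circ ray [0.4927 0.0342 0.088 ]
scene mark ellipse ((405.8808898925781, 310.17266845703125), (19.734399795532227, 23.855201721191406), 110.62895965576172) [0.5964 0.1755 0.006 ]
scene brass rect ((573.7174072265625, 183.84571838378906), (113.07487487792969, 152.3588409423828), 71.48723602294922)
side punch top pts 145 [0.6481 0.0203 0.0872] circ ray [0.6471 0.0192 0.088 ]
side stamp top pts 195 [0.4881 0.0319 0.0874] circ ray [0.488  0.0319 0.088 ]
side mark ellipse ((254.2843780517578, 228.80747985839844), (10.79049015045166, 21.267316818237305), 82.97745513916016) [0.5941 0.176  0.006 ]
side brass rect ((568.9578857421875, 180.7333221435547), (117.64522552490234, 149.7563934326172), 71.54469299316406)
[480, 20] 91; [480, 40] 92; [500, 20] 92; [500, 40] 92; [620, -80] 91; [620, -60] 88; [640, -100] 90; [640, -80] 92; [640, -60] 91; [640, 20] 91; [640, 40] 90; [660, 20] 91; [660, 40] 91; [680, -180] 91; [680, -160] 92; [700, -180] 91; [700, -160] 92; [740, 80] 53; [740, 100] 53; [740, 120] 53; [740, 140] 54; [740, 160] 54; [760, 80] 54; [760, 100] 44; [760, 160] 47; [760, 180] 53; [780, 0] 93; [780, 20] 89; [780, 60] 54; [780, 80] 53; [800, -20] 91; [800, 0] 92; [800, 20] 90; [800, 60] 54; [800, 80] 51; [820, 80] 53; [840, 80] 52; [840, 100] 42;
```

View pics/c.png

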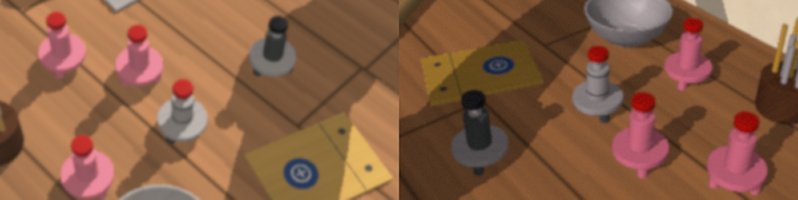

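The crops confirm it: the steel-bodied punch with the red cap is at about (0.650, 0.021), the mark at about (0.5955, 0.1757) and the stamp at about (0.490, 0.033). The pink ones are separate from all of these.

move_arm(
  motion=[
    [-51,-34,0,0,0,8,0],
    [-102,-68,0,0,0,16,0],
    [-153,-102,0,0,0,24,0],
    [-204,-136,0,0,0,32,0],
    [-255,-170,0,0,0,40,0],
  ],
  newtons=20,
)

```text
clock: 0.82
tool_pos: [0.3783, 0.3586, 0.2388]
eef_rot: [0.48, 0.878, 0.0, 0.0]
contact_force: [0.8, 0.3, 0.3]
opening: 0.997
finger_force: 0.0
```

```bash
cat >> h.py <<'E'
from scipy.spatial.transform import Rotation as Ro
def go(x,y,z):
    s=r.get_state();R=Ro.from_quat(s['eef_rot']).as_matrix();print('clock',round(s['clock'],2),'pos',s['tool_pos'].round(4),'closing',np.degrees(np.arctan2(R[1,1],R[0,1])).round(1),'tilt',R[:,2].round(3),'shift mm',(R.T@(np.array([x,y,z])-s['tool_pos'])*1000).round(1),'F',s['contact_force'].round(1))
E
python3 -c "
from h import *
go(.65,.021,.2)"
```

```text
clock 0.82 pos [0.3783 0.3586 0.2388] closing 32.7 tilt [ 0.  0. -1.] shift mm [-430.9   46.3   38.8] F [0.8 0.3 0.3]
```

move_arm(
  motion=[
    [-54,6,5,0,0,0,0],
    [-108,12,10,0,0,0,0],
    [-162,18,15,0,0,0,0],
    [-216,23,20,0,0,0,0],
    [-270,29,24,0,0,0,0],
  ],
)

```text
clock: 1.45
tool_pos: [0.5493, 0.1479, 0.2145]
eef_rot: [0.478, 0.879, 0.0, -0.0]
contact_force: [-0.1, 1.3, 0.6]
opening: 1.0
finger_force: 0.0
```

move_arm(
  motion=[
    [-54,6,5,0,0,0,0],
    [-108,11,10,0,0,0,0],
    [-161,17,14,0,0,0,0],
    [-161,17,14,0,0,0,0],
  ],
)

```text
clock: 1.95
tool_pos: [0.652, 0.0171, 0.1998]
eef_rot: [0.481, 0.877, -0.001, 0.001]
contact_force: [0.5, 0.2, 0.0]
opening: 1.002
finger_force: 0.0
```

```bash
cat >> h.py <<'E'
def fray(s,u,v,z):
    K=s['intrinsics'];T=s['world_to_cam'];R=T[:3,:3];c=-R.T@T[:3,3]
    x,y=u-K[0,2],v-K[1,2];rr=np.hypot(x,y);t=rr/K[0,0]
    d=R.T@np.array([np.sin(t)*x/max(rr,1e-9),np.sin(t)*y/max(rr,1e-9),np.cos(t)]);return c+d*(z-c[2])/d[2]
E
python3 - <<'E'
from h import *
s=snap('wrist','w1.png');T=s['world_to_cam'];print(s['intrinsics'].round(1).tolist(),(-T[:3,:3].T@T[:3,3]).round(4),T[2,:3].round(3))
for lo,hi in(((0,120,60),(8,255,255)),((170,120,60),(180,255,255)),((95,90,40),(135,255,255))):
    for c,st in blobs(s,lo,hi): print(lo[0],c,st,fray(s,*c,.088).round(4),fray(s,*c,.006).round(4))
go(.65,.021,.1)
E
```

```text
[[371.6, 0.0, 319.0], [0.0, 371.6, 233.2], [0.0, 0.0, 1.0]] [0.6137 0.0769 0.3465] [ 0.148 -0.235 -0.961]
0 [321.6 219.6] [305 202  35  36 957] [0.6496 0.0232 0.088 ] [0.661  0.0062 0.006 ]
0 [234.  310.9] [219 296  31  31 748] [ 0.6309 -0.0773  0.088 ] [ 0.6364 -0.1262  0.006 ]
0 [249.7 406.8] [237 397  27  19 427] [ 0.6894 -0.1627  0.088 ] [ 0.7134 -0.2387  0.006 ]
95 [368.5  33.9] [341   9  44  42 146] [0.6054 0.1525 0.088 ] [0.6028 0.1765 0.006 ]
95 [361.9  29.1] [352  20  19  18 100] [0.5998 0.1529 0.088 ] [0.5953 0.177  0.006 ]
95 [366.3  39.3] [351  29  27  16  43] [0.6063 0.1482 0.088 ] [0.604  0.1708 0.006 ]
clock 2.0 pos [0.6506 0.021  0.1999] closing 32.7 tilt [-0.001 -0.001 -1.   ] shift mm [ 0.4 -0.4 99.9] F [ 0.1  0.8 -0.4]
```

View pics/w1.png

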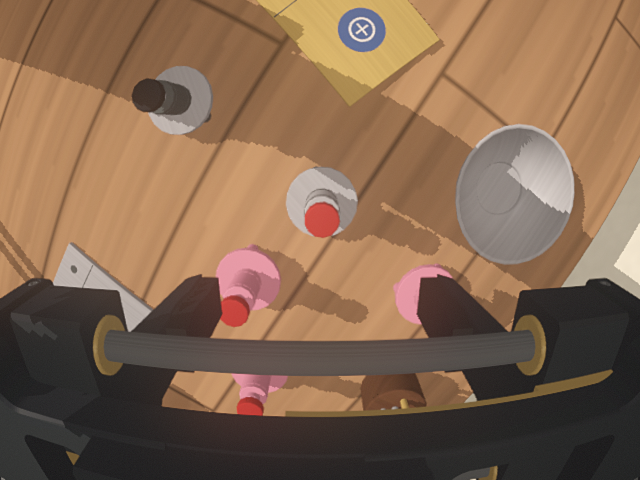

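The wrist view shows the steel punch's red cap at (322,220), the mark at (362,29) and the stamp at (150,95). The fingers are clear of the pinks, so I'm descending.

move_arm(
  motion=[
    [1,1,45,0,0,0,0],
    [1,1,90,0,0,0,0],
    [1,1,130,0,0,0,0],
    [1,1,155,0,0,0,0],
    [1,1,167,0,0,0,0],
  ],
)

```text
clock: 2.62
tool_pos: [0.6489, 0.027, 0.0324]
eef_rot: [0.477, 0.879, -0.0, -0.002]
contact_force: [0.2, -1.0, 1.1]
opening: 0.997
finger_force: 0.0
```

move_arm(
  motion=[
    [0,0,0,0,0,0,0.4],
    [0,0,0,0,0,0,0.6],
    [0,0,0,0,0,0,0.8],
    [0,0,0,0,0,0,0.8],
    [0,0,0,0,0,0,0.8],
  ],
  newtons=20,
)

```text
clock: 3.25
tool_pos: [0.6507, 0.0248, 0.0341]
eef_rot: [0.478, 0.879, 0.0, 0.0]
contact_force: [-0.3, 0.2, 0.0]
opening: 0.455
finger_force: 0.0
```

Run:
```python
from h import *
go(.5955,.1762,.12);s=r.get_state();print(s['opening'],s['finger_force'])
```

```text
clock 3.25 pos [0.6507 0.0248 0.0341] closing 32.9 tilt [ 0.001  0.    -1.   ] shift mm [157.   36.  -85.9] F [-0.3  0.2  0. ]
0.45519978068242223 0.0
```

move_arm(
  motion=[
    [0,0,0,0,0,0,0.9],
    [0,0,0,0,0,0,0.9],
    [0,0,0,0,0,0,0.9],
    [0,0,0,0,0,0,0.9],
  ],
  newtons=25,
)

```text
clock: 3.75
tool_pos: [0.6503, 0.0245, 0.0337]
eef_rot: [0.478, 0.879, -0.0, -0.0]
contact_force: [-1.3, -1.1, 2.4]
opening: 0.309
finger_force: 25.0
```

move_arm(
  motion=[
    [0,0,-10,0,0,0,0.9],
    [0,0,-30,0,0,0,0.9],
    [0,0,-50,0,0,0,0.9],
    [0,0,-60,0,0,0,0.9],
    [0,0,-60,0,0,0,0.9],
  ],
)

```text
clock: 4.38
tool_pos: [0.6513, 0.025, 0.0951]
eef_rot: [0.478, 0.879, 0.001, 0.001]
contact_force: [-0.9, 0.9, -4.9]
opening: 0.309
finger_force: 25.0
```

Run:
```python
from h import *
go(.5955,.1762,.12)
s=snap('side','s1.png');P=cloud(s)
cv2.imwrite('pics/s1c.png',cv2.resize(s['frame'][100:300,200:450,::-1],None,fx=2.5,fy=2.5))
```

```text
clock 4.38 pos [0.6513 0.025  0.0951] closing 32.9 tilt [ 0.002  0.    -1.   ] shift mm [157.2  35.4 -25. ] F [-0.9  0.9 -4.9]
```

View pics/s1c.png

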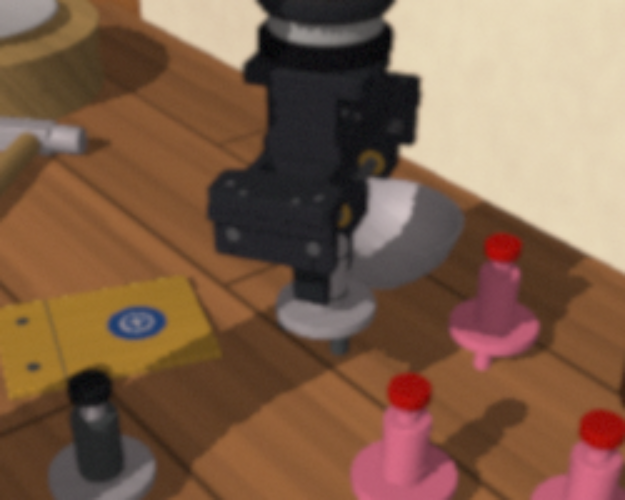

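It is held upright: the foot disc is level at about (325,310) in the crop, clear of the bench. Carrying it over the mark.

move_arm(
  motion=[
    [25,6,0,0,0,0,0.9],
    [70,15,0,0,0,0,0.9],
    [115,25,0,0,0,0,0.9],
    [145,32,0,0,0,0,0.9],
    [159,35,0,0,0,0,0.9],
  ],
)

```text
clock: 5.05
tool_pos: [0.592, 0.18, 0.093]
eef_rot: [0.476, 0.879, -0.0, -0.001]
contact_force: [0.2, -0.7, -4.7]
opening: 0.311
finger_force: 25.0
```

move_arm(
  motion=[
    [0,0,15,0,0,0,0.9],
    [0,0,30,0,0,0,0.9],
    [0,0,38,0,0,0,0.9],
    [0,0,38,0,0,0,0.9],
  ],
)

```text
clock: 5.55
tool_pos: [0.5931, 0.1759, 0.0545]
eef_rot: [0.478, 0.878, -0.001, -0.001]
contact_force: [0.0, 0.1, -3.5]
opening: 0.304
finger_force: 25.0
```

Run:
```python
from h import *
go(.5955,.1762,.0397)
s=snap('wrist');a=snap('side')
cv2.imwrite('pics/w2.png',np.hstack([s['frame'][100:400,120:520,::-1],cv2.resize(a['frame'][130:280,170:370,::-1],(400,300))]))
for lo,hi in(((0,120,60),(8,255,255)),((95,90,40),(135,255,255))):
    for c,st in blobs(s,lo,hi): print(lo[0],c,st,fray(s,*c,.111).round(4),fray(s,*c,.006).round(4))
```

```text
clock 5.55 pos [0.5931 0.1759 0.0545] closing 32.9 tilt [-0.002 -0.001 -1.   ] shift mm [-1.1  2.2 14.8] F [ 0.   0.1 -3.5]
0 [318.6 335.7] [290 329  57  12 484] [0.5848 0.188  0.111 ] [0.6197 0.1333 0.006 ]
0 [318.6 388.1] [ 279  376   81   30 1863] [0.5954 0.1716 0.111 ] [0.6425 0.098  0.006 ]
```

View pics/w2.png

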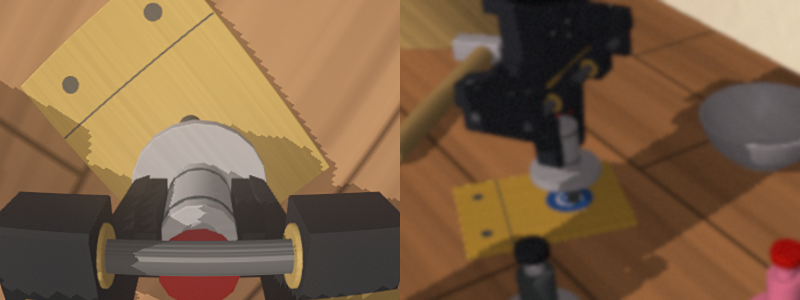

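Run:
```python
from h import *
s=eyes.snapshot('wrist');R=Ro.from_quat(r.get_state()['eef_rot']).as_matrix()
t=r.get_state()['tool_pos'];print(t)
for v in(221,223,225):
    e=fray(s,319.5,v,t[2]-.0337+.014);c=e-R[:,0]*.032;print(v,'disc centre',c.round(4),'in tool mm',(R.T@(c-t)*1000).round(1))
go(.5955,.1762,.0397)
```

```text
[0.59392452 0.17710396 0.05599265]
221 disc centre [0.5953 0.1741 0.0363] in tool mm [-3.2 -0.5 19.7]
223 disc centre [0.5958 0.1733 0.0363] in tool mm [-4.2 -0.5 19.7]
225 disc centre [0.5963 0.1725 0.0363] in tool mm [-5.1 -0.5 19.7]
clock 5.7 pos [0.5939 0.1771 0.056 ] closing 32.9 tilt [ 0.001  0.    -1.   ] shift mm [-1.6  0.8 16.3] F [ 0.1 -0.7 -4.4]
```

move_arm(
  motion=[
    [1,1,5,0,0,0,0.9],
    [1,1,9,0,0,0,0.9],
    [1,1,12,0,0,0,0.9],
    [1,1,14,0,0,0,0.9],
    [1,1,14,0,0,0,0.9],
  ],
)

```text
clock: 6.32
tool_pos: [0.5936, 0.1787, 0.0415]
eef_rot: [0.478, 0.879, -0.0, -0.0]
contact_force: [0.4, 0.2, -4.0]
opening: 0.309
finger_force: 25.0
```

move_arm(
  motion=[
    [0,0,1,0,0,0,0.9],
    [0,0,1,0,0,0,0.9],
  ],
)

```text
clock: 6.58
tool_pos: [0.5938, 0.1787, 0.0407]
eef_rot: [0.478, 0.879, 0.0, -0.0]
contact_force: [0.1, 0.2, -3.5]
opening: 0.307
finger_force: 25.0
```

Run:
```python
from h import *
go(.5955,.1762,.0397)
```

```text
clock 6.58 pos [0.5938 0.1787 0.0407] closing 32.9 tilt [ 0.  0. -1.] shift mm [-3.1  0.1  1. ] F [ 0.1  0.2 -3.5]
```

move_arm(
  motion=[
    [0,0,1,0,0,0,0.9],
    [0,0,1,0,0,0,0.9],
  ],
)

```text
clock: 6.82
tool_pos: [0.5939, 0.1788, 0.0398]
eef_rot: [0.478, 0.879, 0.0, 0.0]
contact_force: [0.4, -0.1, -3.6]
opening: 0.31
finger_force: 25.0
```

move_arm(
  motion=[
    [0,0,0.5,0,0,0,0.9],
    [0,0,0.5,0,0,0,0.9],
  ],
)

```text
clock: 7.08
tool_pos: [0.5939, 0.1787, 0.0397]
eef_rot: [0.478, 0.879, 0.0, 0.0]
contact_force: [-0.7, -0.8, 2.4]
opening: 0.306
finger_force: 25.0
```

Contact made. Opening and retreating.

move_arm(
  motion=[
    [0,0,0,0,0,0,0.5],
    [0,0,0,0,0,0,0.3],
    [0,0,0,0,0,0,0.2],
    [0,0,0,0,0,0,0.2],
    [0,0,0,0,0,0,0.2],
  ],
)

```text
clock: 7.7
tool_pos: [0.5937, 0.1787, 0.0392]
eef_rot: [0.478, 0.879, 0.0, -0.0]
contact_force: [-0.1, 0.7, 0.2]
opening: 0.8
finger_force: 0.0
```

move_arm(
  motion=[
    [0,0,-20,0,0,0,0.2],
    [0,0,-50,0,0,0,0.2],
    [0,0,-90,0,0,0,0.2],
    [0,0,-130,0,0,0,0.5],
    [0,0,-160,0,0,0,1],
  ],
)

```text
clock: 8.32
tool_pos: [0.5944, 0.1789, 0.2027]
eef_rot: [0.478, 0.879, 0.001, 0.001]
contact_force: [-0.0, -0.3, -0.1]
opening: 0.602
finger_force: 0.0
```

move_arm(
  motion=[
    [0,0,0,0,0,0,1],
    [0,0,0,0,0,0,1],
    [0,0,0,0,0,0,1],
    [0,0,0,0,0,0,1],
    [0,0,0,0,0,0,1],
  ],
)

```text
clock: 8.95
tool_pos: [0.5935, 0.1787, 0.1986]
eef_rot: [0.478, 0.879, -0.0, -0.0]
contact_force: [-1.0, 0.0, 1.2]
opening: 0.03
finger_force: 0.0
```

Run:
```python
from h import *
s=snap('wrist')
for c,st in blobs(s,(0,120,60),(8,255,255)): print(c,st,fray(s,*c,.094).round(4))
h=cv2.cvtColor(s['frame'],cv2.COLOR_RGB2HSV)
a=snap('side');b=snap('scene')
for n,x in(('side',a),('scene',b)):
    for c,st in blobs(x,(0,120,60),(8,255,255)): 
        p=ray(x,*c,.094)
        if np.hypot(p[0]-.595,p[1]-.176)<.03: print(n,c,p.round(4))
cv2.imwrite('pics/w3.png',np.hstack([cv2.resize(s['frame'][100:400,120:520,::-1],(400,300)),cv2.resize(a['frame'][150:255,200:340,::-1],(400,300),interpolation=2)]))
go(.5955,.1762,.12);print(r.get_state()['opening'])
```

```text
[319.4 232.6] [302 215  36  36 994] [0.5936 0.1778 0.094 ]
side [248.9 189.4] [0.5891 0.1694 0.094 ]
scene [414.4 282.2] [0.5973 0.1765 0.094 ]
clock 9.1 pos [0.5937 0.1787 0.199 ] closing 32.9 tilt [-0. -0. -1.] shift mm [-3.1  0.2 79. ] F [ 0.2 -0.2 -0.4]
0.00703556367146506
```

View pics/w3.png

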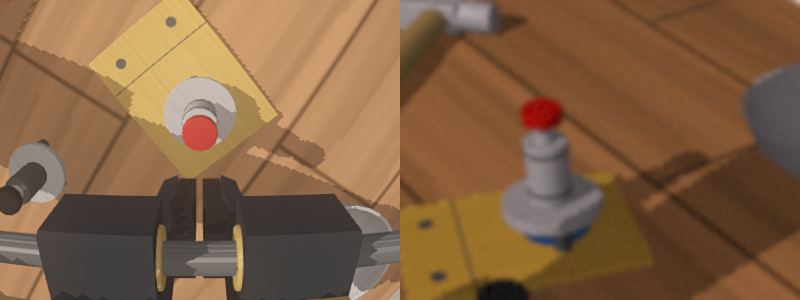

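The punch stands upright with the blue patch hidden under its foot, cap at wrist pixel (319,233). That puts it within about 2 mm of the mark centre. Now pressing with shut fingers.

move_arm(
  motion=[
    [-2,0,30,0,0,0,1],
    [-2,0,60,0,0,0,1],
    [-2,0,85,0,0,0,1],
    [-2,0,97,0,0,0,1],
    [-2,0,99,0,0,0,1],
  ],
)

```text
clock: 9.72
tool_pos: [0.5947, 0.177, 0.0998]
eef_rot: [0.478, 0.879, -0.0, -0.0]
contact_force: [-0.7, 0.8, -0.1]
opening: 0.004
finger_force: 0.0
```

move_arm(
  motion=[
    [0,0,2,0,0,0,1],
    [0,0,4,0,0,0,1],
    [0,0,6,0,0,0,1],
    [0,0,7,0,0,0,1],
  ],
)

```text
clock: 10.22
tool_pos: [0.5952, 0.1772, 0.0939]
eef_rot: [0.478, 0.879, 0.0, 0.0]
contact_force: [-1.3, -0.4, 5.5]
opening: 0.007
finger_force: 3.1
```

move_arm(
  motion=[
    [0,0,2,0,0,0,1],
    [0,0,4,0,0,0,1],
    [0,0,6,0,0,0,1],
    [0,0,8,0,0,0,1],
    [0,0,9,0,0,0,1],
  ],
)

```text
clock: 10.85
tool_pos: [0.5952, 0.1772, 0.0848]
eef_rot: [0.478, 0.879, 0.0, 0.0]
contact_force: [0.2, 0.2, 1.9]
opening: 0.007
finger_force: 1.7
```

move_arm(
  motion=[
    [0,0,1,0,0,0,1],
    [0,0,1.5,0,0,0,1],
    [0,0,1.5,0,0,0,1],
  ],
)

```text
clock: 11.22
tool_pos: [0.5953, 0.1772, 0.0844]
eef_rot: [0.478, 0.879, 0.001, 0.0]
contact_force: [-2.0, -1.2, 13.4]
opening: 0.008
finger_force: 6.8
```

move_arm(
  motion=[
    [0,0,0.7,0,0,0,1],
    [0,0,0.7,0,0,0,1],
  ],
)

```text
clock: 11.48
tool_pos: [0.5954, 0.1772, 0.0843]
eef_rot: [0.478, 0.879, 0.001, 0.001]
contact_force: [-3.7, -0.1, 18.3]
opening: 0.003
finger_force: 9.1
```

move_arm(
  motion=[
    [0,0,-4,0,0,0,1],
    [0,0,-10,0,0,0,1],
    [0,0,-25,0,0,0,1],
    [0,0,-60,0,0,0,1],
    [0,0,-110,0,0,0,1],
  ],
)

```text
clock: 12.1
tool_pos: [0.5937, 0.1767, 0.192]
eef_rot: [0.478, 0.879, -0.001, -0.001]
contact_force: [0.6, 0.4, -0.1]
opening: -0.0
finger_force: 0.0
```

Run:
```python
from h import *
for n in('scene','side'):
    s=snap(n);P=cloud(s);d=np.hypot(P[...,0]-.595,P[...,1]-.177)
    m=(d<.025)&(P[...,2]>.0885)&(P[...,2]<.105);print(n,'cap top',P[m].mean(0).round(4),m.sum())
    if n=='side':a=s
s=snap('wrist')
for c,st in blobs(s,(0,120,60),(8,255,255)): print(c,st,fray(s,*c,.094).round(4))
cv2.imwrite('pics/w4.png',np.hstack([s['frame'][100:400,120:520,::-1],cv2.resize(a['frame'][150:255,200:340,::-1],(400,300),interpolation=2)]))
```

```text
scene cap top [0.5977 0.1763 0.0946] 217
side cap top [0.5927 0.1735 0.0929] 120
[312.6 228.6] [ 295  211   36   36 1012] [0.5937 0.1778 0.094 ]
```

View pics/w4.png

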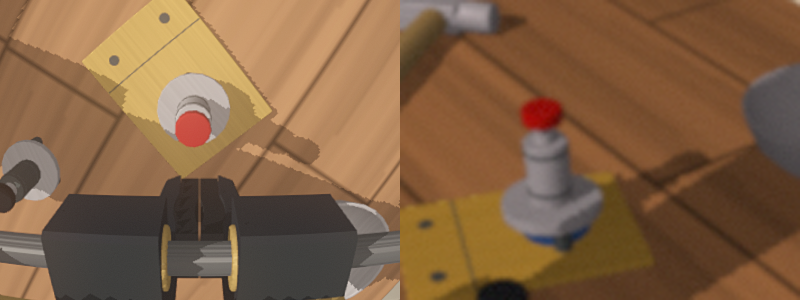

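The cap has risen back to 94 mm above the bench, and the punch hasn't moved on the mark. The blank and the stamp are undisturbed.

```bash
python3 -c "
from plant import finish_job
print(finish_job())"
```

```text
the job is handed in; nothing more can be done
None
```

The punch stands upright on the brass blank, its point about 2–3 mm from the circle's centre by camera; it was pressed once to its stop (18 N), the cap came back up, and the job is handed in with no verdict returned.

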